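Turn the plaster mould hollow-up against the stop

TASK

The plaster press mould was left to dry with its hollow face down on the plywood pressing board. Tip it over its edges towards the dark stop strip, a quarter turn at a time and resting on its side in between, easing it down each time instead of letting it fall over and without lifting it clear of the board, until the hollow faces up; then slide it snug against the stop, one narrow end flat along the strip, and let go. Leave the cup, the jar and the brush where they are.

Things in the scene. Friction and masses are not known exactly. Their poses are not given: they have to be found in the camera images.
- board: Pressing board fixed to the bench: plywood, 340 mm (its x) by 180 mm (its y) by 18 mm thick, origin at the centre of its underside on the bench top, z up. Its +x points to the robot's left, or left and ahead. A dark wooden stop strip lies across its +x end over the full width, 25 mm thick and 25 mm high above the board; its inner face is at x = +145 mm.
- stop (a point): Middle of the foot of the stop strip's inner face, at the height of the board's upper surface (18 mm above the bench); axes as the board's.
- mould_center (a point): Centre of the plaster mould, half-way along all three sizes. The mould is a loose rigid off-white block with sharp edges, 84 mm (its x) by 56 mm (its y) by 70 mm (its z), 0.27 to 0.49 kg. Gripped across the 56 mm width and tipped about edges along its y, it stands 84 mm high after one quarter turn. There is room on the board for two quarter turns towards the stop, with 5 to 65 mm left over.
- cup_rim (a point): Bystander: centre of the mouth of a loose terracotta cup, 72 mm across and 75 mm high.
- glaze_jar: Bystander: loose glass glaze jar with white lid, 60 mm across and 85 mm high; origin at the centre of its underside.
- glaze_brush: Bystander: loose wooden brush lying on the bench beyond the stop strip, about 180 mm long (its x), origin on the bench below it.
- mould: The same mould: origin at the centre of its -z face, axes as told for its centre. That face (84 by 56 mm) has the hollow: a 64 by 36 mm recess 14 mm deep, stained clay-brown with a pale leaf relief; the other five faces are plain and flat. At the start -z points down, it stands 70 mm high on the board and its +x is within about 15 degrees of the board's +x.
Mind the look-alikes: they are no part of the job. Leave any purple look-alike of the mould alone.

How it is judged:
By the outcome, as a careful person would: the job done as asked, in the order asked, and still so for the second after the job is handed in, with the robot touching nothing.
It also fails if it takes over 72 s, if anything falls off the work surface, if the arm or the gripper's body presses on something with over 40 N, if the wrist force passes 120 N, or if a joint passes its speed limit or range.

ROBOT

A 6-joint arm with a two-finger parallel gripper is mounted at the origin on the work surface. World frame = base frame: x ahead of the robot, y to its left, z up, the work surface at z = 0. Lengths are in m, angles in degrees, forces in N, time in s.
With the tool pointing down it reaches from about 0.375 to 0.9 m from the base axis. Payload 3.1 kg.
Tool frame: the origin (TCP) lies on the centre line of the jaws, within the pads' length; the fingertips stand 25 mm ahead of it and the grasp point (between the pads) lies 6 mm ahead of it; y points along the fingers, x is the direction in which the jaws open and shut, and the axes are right-handed (so a half turn about y gives the same grasp; the last joint's range is limited). The gripper opens to 87 mm and grips with 3 to 60 N. Pads are 19 mm wide; open, the fingers measure 117 mm over their backs; the gripper's body (75 mm by 190 mm) begins 51 mm behind the grasp point.
Start: joints at [-74.914, 30.224, 82.088, -0, 67.689, -10.227], TCP at [0.267, -0.565, 0.248] pointing down, gripper open.
Joint ranges: [-176.69, 176.69], [-43.24, 126.21], [12.49, 139.97], [-82, 262], [0, 151.66], [-163.58, 163.58]. Speed limits (degrees/s): [159.86, 159.86, 180, 180, 180, 180].

INTERFACE

Orientations are given as a 3x3 rotation matrix whose columns are the frame's x, y, z axes.
In Python, from rig import * gives the robot as it stands.
- The arm moves only by the tool play_rows, never from a script. Its argument "commands" is a list of rows, each a list of 2 entries, a list of its own where there are three numbers: the shift along the world's x, y, z in m, then the turn, a rotation vector about the world's x, y, z in rad. A call has 1 to 10 rows; each row is the pose to reach, as a shift and turn from the pose commanded when the call began; what a row does not reach only later rows make up. A row lasts 1/8 s, in which the tool goes at most 62.5 mm and 10.7 degrees, less where a joint would pass 70% of its speed; a pose out of reach is approached as far as the arm can. A call with a gripper value outside its range is refused whole. "gripper" is the finger opening in m, from 0 to 0.087, set as the call begins (left out, the last holds). The fingers move at their own pace and stop on an object; the grip force is fixed at half the most. Time passes only in rows, so rows that repeat a pose let the fingers close. It gives the time, the measured TCP pose, the force and the opening at its end, in the units of the state.
- read_state(): the state, without advancing time (a new reading comes with each control period).
- capture(name): name is "scene" or "top" or "wrist"; returns a dict with "frame" (420x560x3 uint8, red, green, blue), "depth" (420x560 float32, m along the optical axis (not along the pixel's ray), 0 where there is no reading), "mtx" (3x3 intrinsics, pixels), "cam_to_world" (4x4, takes a point from camera to world coordinates); the wrist camera has in their place "hand_eye" (4x4, takes a point from camera to tool coordinates, whose origin is the TCP and whose axes are the tool frame's). Camera axes: x right, y down, z forward; pixel columns grow to the right and rows downward; lengths in m; the calibration is good to about 2 mm. A picture is of the moment at which its call begins: read the wrist's pose just before it.
- hand_in(): hands the job in, once; it reports no verdict.
The state is a dict: "time_s": time; "joint_positions": joint angles; "qvel": joint speeds; "tau": joint torques, N m; "position": TCP position; "tcp_rot": TCP orientation; "force": force on the tool from outside, world axes, zero at the start; "moment": the same for the moment, N m; "opening": opening from 0.0 (shut) to 1.0 (fully open).
Only numpy, scipy, OpenCV 4.12 (cv2) and the standard library are available. Lean on these libraries where they do the work, as an engineer would, in place of code of your own. Each camera call takes 0.05 s, during which the arm holds its last target. There are 200 camera calls.

## Working session

There is one attempt and no reset: what is moved stays moved. The work goes in short steps, Python scripts to look and compute and a tool call to move; the robot and the scene stay as the last step left them, time stands still between calls to the robot, and variables do not carry over. Pictures are saved under pics/ and viewed, about 8 in all and at most 12, crops included, and the job is handed in when it is done.

Besides the shell and the picture viewer there is one more tool, called after "Call:" as a command line: name --argument value ..., lists and objects as JSON in quotes. play_rows: Moves the arm, as the interface text tells. Its arguments: {"type":"object","properties":{"commands":{"type":"array"},"gripper":{"type":"number"}},"required":["commands"]}

```bash
ls; mkdir -p pics; python3 - <<'E'
from rig import *
import cv2,numpy as np
s=read_state();print(s)
ims=[]
for n in("scene","top"):
    c=capture(n);np.savez(f"pics/{n}0.npz",**c);print(n,c["mtx"].tolist(),np.round(c["cam_to_world"],4).tolist())
    ims.append(c["frame"][:,:,::-1])
cv2.imwrite("pics/a.png",ims[0]);cv2.imwrite("pics/b.png",ims[1])
E
```

```text
pics
{'time_s': 0.0, 'joint_positions': array([-7.49165681e+01,  3.02787413e+01,  8.21587838e+01, -8.04719271e-04,
        6.76897871e+01, -1.02256536e+01]), 'qvel': array([ 0.12470949, -0.02945634,  0.0055117 ,  0.04265286,  0.01103363,
       -0.00850946]), 'tau': array([-4.83154508e-04, -4.40045643e+01, -1.76588076e+01,  6.35617808e-02,
        5.83251624e-02, -1.68068264e-04]), 'position': array([ 0.26704128, -0.56429866,  0.24656069]), 'tcp_rot': array([[ 4.27505407e-01, -5.90770346e-04,  9.04012598e-01],
       [-9.04010141e-01,  2.14208006e-03,  4.27505645e-01],
       [-2.18902502e-03, -9.99997531e-01,  3.81688425e-04]]), 'force': array([ 0.20659567, -1.01449536, -1.16862695]), 'moment': array([ 0.04280864, -0.0046052 ,  0.01055439]), 'opening': 0.999368992913126}
scene [[487.5311756429937, 0.0, 278.8233474713527], [0.0, 487.5311756429937, 211.05653023200108], [0.0, 0.0, 1.0]] [[-0.8954, 0.3109, -0.3186, 0.9467], [0.4447, 0.6566, -0.6091, 0.623], [0.0198, -0.6871, -0.7263, 0.8847], [0.0, 0.0, 0.0, 1.0]]
top [[388.02436474277107, 0.0, 286.2183095440192], [0.0, 388.02436474277107, 206.25745710235063], [0.0, 0.0, 1.0]] [[0.0194, -0.9865, 0.1625, 0.4384], [-0.9998, -0.0206, -0.0058, -0.0008], [0.009, -0.1624, -0.9867, 1.0093], [0.0, 0.0, 0.0, 1.0]]
```

View pics/a.png

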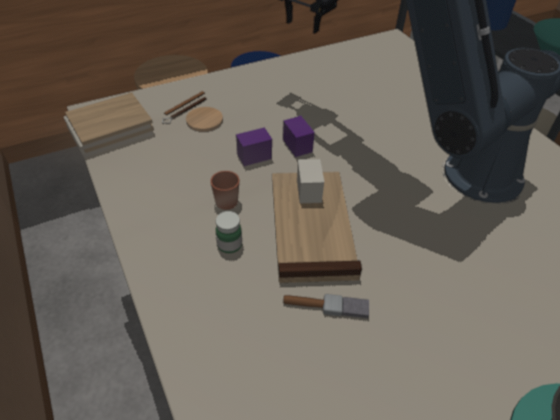

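View pics/b.png

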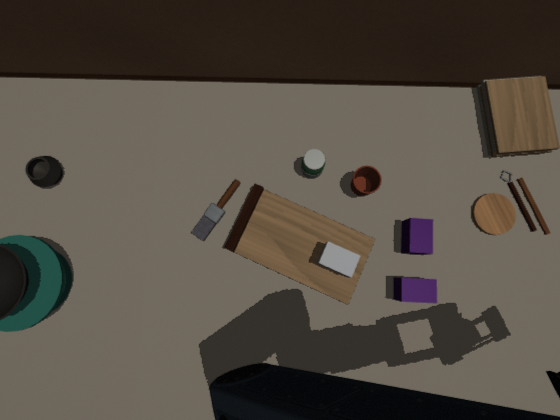

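The scene view shows the mould (310,182) at the far end of the board with the stop at (318,268). In the top view the mould is at (340,260), the stop strip at (245,218), the cup at (367,181), the jar at (314,162), the brush at (215,210), and the purple look-alikes at (418,237) and (416,290). Next I measure them by depth and check with rays.

```bash
cat > h.py <<'E'
import numpy as np,cv2
def cloud(c,T=None):
    T=c["cam_to_world"] if T is None else T
    v,u=np.mgrid[:420,:560];d=c["depth"];K=c["mtx"]
    p=np.stack([(u-K[0,2])*d/K[0,0],(v-K[1,2])*d/K[1,1],d],-1)
    return p@T[:3,:3].T+T[:3,3]
def rect(P):
    r=cv2.minAreaRect((P[:,:2]*1000).astype(np.float32));b=cv2.boxPoints(r)
    return np.round(r[0],1),np.round(r[1],1),round(r[2],1),np.round(b,1).tolist()
E
python3 - <<'E'
from h import *
for n in("top","scene"):
    c=dict(np.load(f"pics/{n}0.npz"));P=cloud(c);f=c["frame"].astype(int);hsv=cv2.cvtColor(c["frame"],cv2.COLOR_RGB2HSV).astype(int)
    x,y,z=P[...,0],P[...,1],P[...,2];ok=c["depth"]>0
    roi=ok&(x>.2)&(x<.6)&(y>-.3)&(y<.2)
    print(n,"bench z",np.median(z[ok&(abs(z)<.01)]))
    m=roi&(z>.078)&(z<.1)&(hsv[...,1]<60)&(hsv[...,2]>110)&(y<0.0)
    m=cv2.morphologyEx(m.astype(np.uint8),cv2.MORPH_OPEN,np.ones((3,3)))
    k,l,s,_=cv2.connectedComponentsWithStats(m)
    for i in range(1,k):
        if s[i,4]>60: q=P[l==i];print("mould?",s[i].tolist(),np.median(q[:,2]).round(4),rect(q))
    m=roi&(z>.010)&(z<.026)&(hsv[...,1]>70)
    m=cv2.morphologyEx(m.astype(np.uint8),cv2.MORPH_OPEN,np.ones((3,3)))
    k,l,s,_=cv2.connectedComponentsWithStats(m)
    for i in range(1,k):
        if s[i,4]>800: q=P[l==i];print("board",s[i].tolist(),np.median(q[:,2]).round(4),rect(q))
    m=roi&(z>.035)&(z<.05)
    m=cv2.morphologyEx(m.astype(np.uint8),cv2.MORPH_OPEN,np.ones((3,3)))
    k,l,s,_=cv2.connectedComponentsWithStats(m)
    for i in range(1,k):
        if s[i,4]>150: q=P[l==i];print("strip?",s[i].tolist(),np.median(q[:,2]).round(4),rect(q))
    m=ok&(z>.06)&(z<.1)&(x>.4)&(x<.7)&(y>-.4)&(y<.1)
    k,l,s,_=cv2.connectedComponentsWithStats(m.astype(np.uint8))
    for i in range(1,k):
        if s[i,4]>60: q=P[l==i];print("tall",s[i].tolist(),np.median(q[:,2]).round(4),rect(q)[:2])
E
```

```text
top bench z -0.00032655705068207475
mould? [320, 242, 40, 35, 842] 0.0875 (array([ 466.7, -134.1]), array([84. , 55.7]), 67.1, [[424.70001220703125, -162.0], [476.1000061035156, -183.6999969482422], [508.79998779296875, -106.19999694824219], [457.3999938964844, -84.5999984741211]])
board [235, 207, 139, 97, 7255] 0.0176 (array([502.1, -55.7]), array([315., 180.]), 66.7, [[357.1000061035156, -164.8000030517578], [522.5, -236.0], [647.0, 53.400001525878906], [481.6000061035156, 124.5]])
strip? [225, 205, 30, 46, 491] 0.0424 (array([545.1, 109.9]), array([ 25.4, 127. ]), 66.8, [[481.79998779296875, 123.19999694824219], [598.5, 73.19999694824219], [608.5, 96.5], [491.79998779296875, 146.5]])
tall [305, 163, 19, 9, 130] 0.083 (array([692.1, -73.8]), array([15.6, 46.8]))
tall [353, 166, 29, 28, 229] 0.0729 (array([ 663.7, -205.1]), array([70.7, 69.5]))
tall [409, 218, 24, 36, 826] 0.0694 (array([ 528.2, -335.2]), array([56.3, 84.6]))
tall [318, 242, 43, 36, 892] 0.0873 (array([ 466.6, -134. ]), array([84.3, 56.1]))
tall [400, 278, 37, 12, 397] 0.0695 (array([ 413. , -325.7]), array([25.8, 
[... 419 characters left out ...]
5859375, 37.099998474121094], [476.5, 107.69999694824219]])
strip? [303, 261, 59, 12, 600] 0.0425 (array([545.1, 111.4]), array([ 28. , 125.6]), 67.1, [[481.79998779296875, 123.0], [597.5, 74.0999984741211], [608.4000244140625, 99.9000015258789], [492.70001220703125, 148.8000030517578]])
tall [283, 119, 23, 22, 244] 0.0696 (array([ 414.6, -323.9]), array([87.4, 28.5]))
tall [235, 128, 37, 22, 514] 0.0697 (array([ 529.6, -335.2]), array([62.1, 85.3]))
tall [297, 160, 27, 32, 750] 0.0872 (array([ 468.2, -133.6]), array([91.2, 56.4]))
tall [210, 171, 29, 25, 320] 0.0699 (array([ 665.9, -203.6]), array([70.4, 71.9]))
tall [229, 212, 11, 21, 97] 0.0843 (array([693.3, -71. ]), array([45.4, 13.3]))
```

```bash
cat > plan.py <<'E'
import numpy as np
from scipy.spatial.transform import Rotation as R
A=np.radians(66.8);u=np.array([np.cos(A),np.sin(A),0]);v=np.array([-u[1],u[0],0]);z=np.array([0,0,1.])
S=np.array([.5643,.0890,.018])            # stop point
R0=R.from_matrix(np.array([[np.cos(np.radians(-64.687)),0,0],[np.sin(np.radians(-64.687)),0,0],[0,-1,0]])+0+
   np.array([[0,0,-np.sin(np.radians(-64.687))],[0,0,np.cos(np.radians(-64.687))],[0,0,0]]))
P0=np.array([.267,-.565,.248])
Rdown=R.from_matrix(np.column_stack([-v,-z,u]))
def rot(t): return R.from_rotvec(v*np.radians(t))*Rdown   # t>0: body leans towards the stop
def world(a,b,h): return S+a*u+b*v+h*z                    # board coords relative to the stop foot
def tcp(G,t): return G-.006*rot(t).as_matrix()[:,1]       # grasp point -> TCP
def rel(P,Rt,P1,R1): return np.round(P-P1,4).tolist(),np.round((Rt*R1.inv()).as_rotvec(),4).tolist()
E
python3 - <<'E'
from plan import *
print(R0.as_matrix().round(3))
G=world(-.2435-.0085,.0018,.0435);T=tcp(G,-45);Ppre=T-.11*rot(-45).as_matrix()[:,1]
print("T",T,"pre",Ppre)
print(rel(Ppre+[0,0,0],rot(-45),P0,R0)); print(rel(T,rot(-45),Ppre,rot(-45)))
from rig import *
c=capture("wrist");print(np.round(c["hand_eye"],3).tolist())
E
```

```text
[[ 0.428  0.     0.904]
 [-0.904  0.     0.428]
 [ 0.    -1.     0.   ]]
T [ 0.46170084 -0.14581257  0.06574264] pre [ 0.43105935 -0.21730452  0.14352439]
([0.1641, 0.3477, -0.1045], [0.5775, -0.5566, 0.6858])
([0.0306, 0.0715, -0.0778], [0.0, 0.0, 0.0])
[[1.0, 0.001, 0.0, -0.0], [-0.0, -0.251, 0.968, -0.138], [0.001, -0.968, -0.251, 0.069], [0.0, 0.0, 0.0, 1.0]]
```

Call:
play_rows --commands '[[[0.164, 0.348, 0.05], [0.5775, -0.5566, 0.6858]], [[0.164, 0.348, 0.05], [0.5775, -0.5566, 0.6858]], [[0.164, 0.348, 0.05], [0.5775, -0.5566, 0.6858]], [[0.164, 0.348, 0.05], [0.5775, -0.5566, 0.6858]], [[0.164, 0.348, 0.05], [0.5775, -0.5566, 0.6858]], [[0.164, 0.348, 0.05], [0.5775, -0.5566, 0.6858]], [[0.164, 0.348, 0.05], [0.5775, -0.5566, 0.6858]], [[0.164, 0.348, 0.05], [0.5775, -0.5566, 0.6858]], [[0.164, 0.348, 0.05], [0.5775, -0.5566, 0.6858]], [[0.164, 0.348, 0.05], [0.5775, -0.5566, 0.6858]]]' --gripper 0.087

```text
time_s: 1.4
position: [0.4311, -0.2184, 0.2975]
tcp_rot: [[0.918, 0.28, 0.28], [-0.396, 0.649, 0.65], [0.001, -0.708, 0.706]]
force: [0.3, -0.7, -0.4]
opening: 1.001
```

Call:
play_rows --commands '[[[0.0, 0.0, -0.055], [0, 0, 0]], [[0.0, 0.0, -0.11], [0, 0, 0]], [[0.0, 0.0, -0.1545], [0, 0, 0]], [[0.005, 0.012, -0.167], [0, 0, 0]], [[0.012, 0.027, -0.184], [0, 0, 0]], [[0.018, 0.042, -0.2], [0, 0, 0]], [[0.023, 0.054, -0.213], [0, 0, 0]], [[0.027, 0.063, -0.223], [0, 0, 0]], [[0.0305, 0.071, -0.2322], [0, 0, 0]], [[0.0305, 0.071, -0.2322], [0, 0, 0]]]'

```text
time_s: 2.65
position: [0.4617, -0.1452, 0.0651]
tcp_rot: [[0.919, 0.278, 0.278], [-0.393, 0.651, 0.649], [-0.001, -0.707, 0.708]]
force: [0.9, -0.7, 1.1]
opening: 1.002
```

```bash
python3 - <<'E'
from rig import *
import cv2
from plan import *
s=read_state();print(s["position"],s["force"],s["time_s"],s["joint_positions"].round(1))
c=capture("scene")["frame"][120:300,200:420,::-1];w=capture("wrist")["frame"][:,:,::-1]
a=cv2.resize(c,(400,327));b=cv2.resize(w,(400,300))
import numpy as np
o=np.zeros((327,800,3),np.uint8);o[:,:400]=a;o[:300,400:]=b;cv2.imwrite("pics/c.png",o)
E
```

```text
[ 0.46174848 -0.14522876  0.06505206] [ 0.86575431 -0.68181289  1.1262528 ] 2.65 [-53.2  48.  107.9  45.   59.9 -65.9]
```

View pics/c.png

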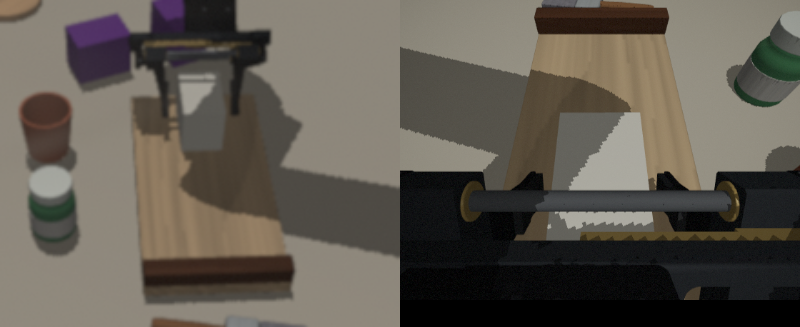

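The view shows the fingers straddling the mould symmetrically (crop ~ (205,90) left panel; mould at (600,175) right panel). Closing.

Call:
play_rows --commands '[[[0, 0, 0], [0, 0, 0]], [[0, 0, 0], [0, 0, 0]], [[0, 0, 0], [0, 0, 0]], [[0, 0, 0], [0, 0, 0]], [[0, 0, 0], [0, 0, 0]], [[0, 0, 0], [0, 0, 0]], [[0, 0, 0], [0, 0, 0]], [[0, 0, 0], [0, 0, 0]]]' --gripper 0.03

```text
time_s: 3.75
position: [0.4618, -0.1462, 0.0654]
tcp_rot: [[0.919, 0.279, 0.279], [-0.394, 0.65, 0.65], [0.0, -0.707, 0.707]]
force: [-0.5, -2.2, 2.0]
opening: 0.644
```

```bash
cat >> plan.py <<'E'
def arc(P1,t1,E,dts,lift):
    "rows turning about the edge E (axis v), from commanded TCP P1; lift: mm-scale z added per row"
    out=[]
    for d,l in zip(dts,lift):
        Q=R.from_rotvec(v*np.radians(d)); out.append([np.round(E+Q.apply(P1-E)-P1+l*z,4).tolist(),np.round(v*np.radians(d),4).tolist()])
    return out
E
python3 - <<'E'
from plan import *
import json
P1=np.array([.4615,-.146,.0658]);E=world(-.2015,.0018,0)
d=np.arange(5,95,5)
r=arc(P1,-45,E,d,[0]*18)
for a,b in zip(d,r):print(a,json.dumps(b))
E
```

```text
5 [[0.0017, 0.004, 0.0046], [-0.0802, 0.0344, 0.0]]
10 [[0.0036, 0.0084, 0.0088], [-0.1604, 0.0688, 0.0]]
15 [[0.0056, 0.0131, 0.0126], [-0.2406, 0.1031, 0.0]]
20 [[0.0077, 0.0181, 0.0159], [-0.3208, 0.1375, 0.0]]
25 [[0.01, 0.0233, 0.0188], [-0.401, 0.1719, 0.0]]
30 [[0.0123, 0.0287, 0.0211], [-0.4813, 0.2063, 0.0]]
35 [[0.0147, 0.0343, 0.0229], [-0.5615, 0.2406, 0.0]]
40 [[0.0172, 0.0401, 0.0242], [-0.6417, 0.275, 0.0]]
45 [[0.0197, 0.0459, 0.0249], [-0.7219, 0.3094, 0.0]]
50 [[0.0222, 0.0517, 0.0251], [-0.8021, 0.3438, 0.0]]
55 [[0.0247, 0.0575, 0.0247], [-0.8823, 0.3782, 0.0]]
60 [[0.0271, 0.0633, 0.0237], [-0.9625, 0.4125, 0.0]]
65 [[0.0296, 0.069, 0.0222], [-1.0427, 0.4469, 0.0]]
70 [[0.0319, 0.0745, 0.0202], [-1.1229, 0.4813, 0.0]]
75 [[0.0342, 0.0799, 0.0177], [-1.2031, 0.5157, 0.0]]
80 [[0.0364, 0.085, 0.0147], [-1.2834, 0.55, 0.0]]
85 [[0.0385, 0.0899, 0.0112], [-1.3636, 0.5844, 0.0]]
90 [[0.0405, 0.0945, 0.0072], [-1.4438, 0.6188, 0.0]]
```

Call:
play_rows --commands '[[[0.0017, 0.004, 0.0046], [-0.0802, 0.0344, 0]], [[0.0036, 0.0084, 0.0088], [-0.1604, 0.0688, 0]], [[0.0056, 0.0131, 0.0126], [-0.2406, 0.1031, 0]], [[0.0077, 0.0181, 0.0159], [-0.3208, 0.1375, 0]], [[0.01, 0.0233, 0.0188], [-0.401, 0.1719, 0]], [[0.0123, 0.0287, 0.0211], [-0.4813, 0.2063, 0]], [[0.0147, 0.0343, 0.0229], [-0.5615, 0.2406, 0]], [[0.0147, 0.0343, 0.0229], [-0.5615, 0.2406, 0]]]'

```text
time_s: 4.75
position: [0.4763, -0.1096, 0.0884]
tcp_rot: [[0.921, 0.068, 0.384], [-0.39, 0.161, 0.906], [-0.001, -0.985, 0.175]]
force: [1.1, 2.6, 0.9]
opening: 0.643
```

```bash
python3 - <<'E'
from rig import *
import cv2
from plan import *
s=read_state();print(s["position"],s["force"],s["moment"],s["time_s"],s["joint_positions"].round(1))
print("tilt",np.degrees((R.from_matrix(s["tcp_rot"])*Rdown.inv()).as_rotvec())@np.c_[u,v,z])
c=capture("scene");np.savez("pics/s1.npz",**c);cv2.imwrite("pics/d.png",cv2.resize(c["frame"][140:270,240:400,::-1],None,fx=4,fy=4))
P1=np.array([.4615,-.146,.0658])+[.0147,.0343,.0229];E=world(-.2015,.0018,0)
for d in list(range(4,41,4))+list(range(42,58,2))[:-1]+[55]:print(d+35,arc(P1,0,E,[d],[0])[0])
E
```

```text
[ 0.47629598 -0.10958657  0.08843469] [1.11726094 2.60451788 0.92524728] [ 0.55260489 -0.3083612  -0.01434332] 4.75 [-32.   35.6 109.9  16.6  37.2 -22.5]
tilt [  0.05943195 -10.06850009   0.22298373]
39 [[0.002, 0.0046, 0.0011], [-0.0642, 0.0275, 0.0]]
43 [[0.0039, 0.0092, 0.0018], [-0.1283, 0.055, 0.0]]
47 [[0.0059, 0.0139, 0.0021], [-0.1925, 0.0825, 0.0]]
51 [[0.0079, 0.0185, 0.0021], [-0.2567, 0.11, 0.0]]
55 [[0.0099, 0.0232, 0.0018], [-0.3208, 0.1375, 0.0]]
59 [[0.0119, 0.0278, 0.0011], [-0.385, 0.165, 0.0]]
63 [[0.0139, 0.0324, 0.0], [-0.4492, 0.1925, 0.0]]
67 [[0.0158, 0.0369, -0.0014], [-0.5133, 0.22, 0.0]]
71 [[0.0177, 0.0413, -0.0031], [-0.5775, 0.2475, 0.0]]
75 [[0.0195, 0.0456, -0.0052], [-0.6417, 0.275, 0.0]]
77 [[0.0204, 0.0477, -0.0063], [-0.6738, 0.2888, 0.0]]
79 [[0.0213, 0.0497, -0.0076], [-0.7058, 0.3025, 0.0]]
81 [[0.0222, 0.0517, -0.0089], [-0.7379, 0.3163, 0.0]]
83 [[0.023, 0.0537, -0.0103], [-0.77, 0.33, 0.0]]
85 [[0.0238, 0.0556, -0.0117], [-0.8021, 0.3438, 0.0]]
87 [[0.0246, 0.0575, -0.0132], [-0.8342, 0.3575, 0.0]]
89 [[0.0254, 0.0593, -0.0148], [-0.8663, 0.3713, 0.0]]
90 [[0.0258, 0.0602, -0.0157], [-0.8823, 0.3782, 0.0]]
```

View pics/d.png

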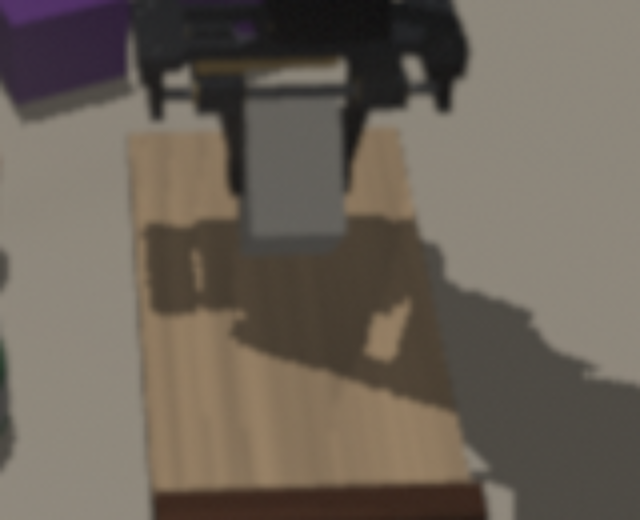

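The mould (crop (295,170)) is tipping about its leading edge and stays on the board, with small forces. I continue with a slight downward bias.

Call:
play_rows --commands '[[[0.002, 0.0046, 0.0007], [-0.0642, 0.0275, 0]], [[0.0039, 0.0092, 0.0013], [-0.1283, 0.055, 0]], [[0.0059, 0.0139, 0.0016], [-0.1925, 0.0825, 0]], [[0.0079, 0.0185, 0.0016], [-0.2567, 0.11, 0]], [[0.0099, 0.0232, 0.0013], [-0.3208, 0.1375, 0]], [[0.0119, 0.0278, 0.0006], [-0.385, 0.165, 0]], [[0.0139, 0.0324, -0.0005], [-0.4492, 0.1925, 0]], [[0.0158, 0.0369, -0.0019], [-0.5133, 0.22, 0]], [[0.0177, 0.0413, -0.0036], [-0.5775, 0.2475, 0]], [[0.0195, 0.0456, -0.0057], [-0.6417, 0.275, 0]]]'

```text
time_s: 6.05
position: [0.4954, -0.0652, 0.0844]
tcp_rot: [[0.918, -0.2, 0.343], [-0.397, -0.46, 0.795], [-0.001, -0.865, -0.501]]
force: [-1.6, 11.0, 17.0]
opening: 0.641
```

Call:
play_rows --commands '[[[0.0009, 0.0021, -0.0011], [-0.0321, 0.0138, 0]], [[0.0018, 0.0041, -0.0024], [-0.0641, 0.0275, 0]], [[0.0027, 0.0061, -0.0037], [-0.0962, 0.0413, 0]], [[0.0035, 0.0081, -0.0051], [-0.1283, 0.055, 0]], [[0.0043, 0.01, -0.0065], [-0.1604, 0.0688, 0]], [[0.0051, 0.0119, -0.008], [-0.1925, 0.0825, 0]]]'

```text
time_s: 6.8
position: [0.5006, -0.0531, 0.0768]
tcp_rot: [[0.918, -0.267, 0.294], [-0.397, -0.615, 0.682], [-0.001, -0.742, -0.67]]
force: [-0.3, 14.9, 19.3]
opening: 0.644
```

Call:
play_rows --commands '[[[0.0004, 0.0009, -0.0005], [-0.016, 0.0069, 0]], [[0.0008, 0.0018, -0.001], [-0.0321, 0.0138, 0]], [[0.0012, 0.0027, -0.0014], [-0.0481, 0.0206, 0]], [[0.0012, 0.0027, -0.0014], [-0.0481, 0.0206, 0]]]'

```text
time_s: 7.3
position: [0.5018, -0.0509, 0.0746]
tcp_rot: [[0.918, -0.282, 0.279], [-0.396, -0.649, 0.649], [-0.002, -0.706, -0.708]]
force: [0.3, 10.3, 14.5]
opening: 0.644
```

```bash
python3 - <<'E'
from rig import *
import cv2
from h import *
from plan import *
s=read_state();print(s["position"],s["force"],s["moment"],s["time_s"],s["joint_positions"].round(1))
print("tilt",np.degrees((R.from_matrix(s["tcp_rot"])*Rdown.inv()).as_rotvec())@np.c_[u,v,z])
im=[]
for n in("scene","top"):
    c=capture(n);np.savez(f"pics/{n}2.npz",**c);r=(slice(140,270),slice(240,400)) if n=="scene" else (slice(180,310),slice(220,380))
    im.append(cv2.resize(c["frame"][r][:,:,::-1],(400,325)))
cv2.imwrite("pics/e.png",np.hstack(im))
E
```

```text
[ 0.50176416 -0.05088355  0.07463061] [ 0.31967722 10.29087373 14.45690433] [ 0.02294469  0.42042538 -0.52071417] 7.3 [  2.   49.4  94.5 -44.   66.9  54.6]
tilt [ 0.15222586 45.05966863 -0.08671129]
```

View pics/e.png

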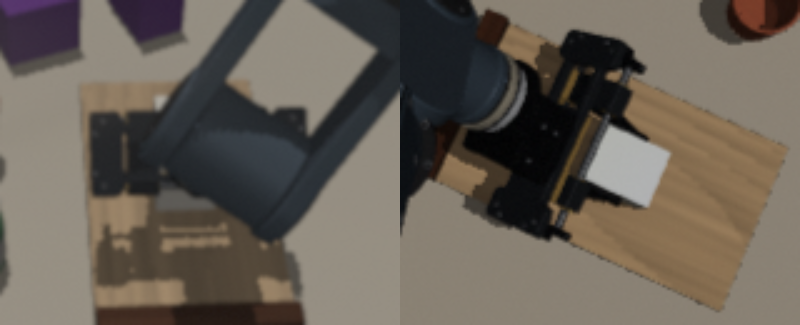

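The mould stands on its side with its white top at (625,165) in the right panel. I check that it is level and how high it stands.

```bash
cat >> h.py <<'E'
def face(n,S,u,v,zlo,zhi,al,ah):
    "white top face: plane fit and rectangle, in board coords relative to the stop"
    c=dict(np.load(n));P=cloud(c)-S;hsv=cv2.cvtColor(c["frame"],cv2.COLOR_RGB2HSV).astype(int)
    a,b,h=P@u,P@v,P[...,2]
    m=(c["depth"]>0)&(h>zlo)&(h<zhi)&(a>al)&(a<ah)&(abs(b)<.06)&(hsv[...,1]<60)&(hsv[...,2]>90)
    m=cv2.morphologyEx(m.astype(np.uint8),cv2.MORPH_OPEN,np.ones((3,3)))>0
    X=np.c_[a[m],b[m],np.ones(m.sum())];k=np.linalg.lstsq(X,h[m],rcond=None)[0]
    print(n,m.sum(),"h",np.median(h[m])*1e3,"slope deg a,b",np.degrees(k[:2]).round(2),"a",np.percentile(a[m],[0,2,98,100]).round(4),"b",np.percentile(b[m],[0,2,98,100]).round(4),rect(np.c_[a[m],b[m]])[:3])
E
python3 - <<'E'
from h import *
from plan import *
face("pics/top2.npz",S,u,v,.07,.1,-.25,-.1)
E
```

```text
pics/top2.npz 656 h 84.03590847729765 slope deg a,b [ 0.75 -0.16] a [-0.2015 -0.2002 -0.1387 -0.1373] b [-0.0267 -0.0237  0.0298  0.0309] (array([-169.4,    2.1]), array([57.4, 64.2]), 89.8)
```

Call:
play_rows --commands '[[[0.0003, 0.0006, -0.0006], [-0.0112, 0.0048, 0]], [[0.0003, 0.0006, -0.0006], [-0.0112, 0.0048, 0]]]'

```text
time_s: 7.65
position: [0.5021, -0.0506, 0.0741]
tcp_rot: [[0.918, -0.285, 0.275], [-0.396, -0.657, 0.641], [-0.002, -0.698, -0.717]]
force: [-0.6, 10.7, 14.0]
opening: 0.643
```

Call:
play_rows --commands '[[[0, 0, 0], [0, 0, 0]], [[0, 0, 0], [0, 0, 0]], [[0, 0, 0], [0, 0, 0]], [[0, 0, 0], [0, 0, 0]], [[0, 0, 0], [0, 0, 0]], [[0.008, 0.018, 0.02], [0, 0, 0]], [[0.017, 0.039, 0.043], [0, 0, 0]], [[0.031, 0.071, 0.078], [0, 0, 0]], [[0.031, 0.071, 0.138], [0, 0, 0]], [[0.031, 0.071, 0.198], [0, 0, 0]]]' --gripper 0.087

```text
time_s: 8.9
position: [0.5333, 0.0207, 0.2718]
tcp_rot: [[0.92, -0.282, 0.273], [-0.393, -0.658, 0.642], [-0.001, -0.698, -0.716]]
force: [0.2, 0.2, 0.8]
opening: 0.996
```

```bash
python3 - <<'E'
from rig import *
from h import *
from plan import *
s=read_state();print(s["position"],s["force"],s["opening"],s["time_s"])
for n in("scene","top"):
    c=capture(n);np.savez(f"pics/{n}3.npz",**c);face(f"pics/{n}3.npz",S,u,v,.07,.1,-.25,-.1)
P1=np.array([.5018,-.0510,.0736])+[.0003,.0006,-.0006]+[.031,.071,.198];print(P1)
G=world(-.1665-.0085,.0021,.042+.0085);T=tcp(G,-45);pre=T-.11*rot(-45).as_matrix()[:,1]
hi=pre.copy();hi[2]=.29
R1=R.from_rotvec(v*np.radians(.73))*rot(45)
print(rel(hi,rot(-45),P1,R1),rel(pre,rot(-45),hi,rot(-45)),rel(T,rot(-45),hi,rot(-45)))
E
```

```text
[0.53334482 0.02068887 0.27183057] [0.15362604 0.18269307 0.79352901] 0.9959647585310937 8.9
pics/scene3.npz 537 h 83.74524510113014 slope deg a,b [0.37 0.73] a [-0.2018 -0.1987 -0.13   -0.1274] b [-0.0264 -0.0259  0.0288  0.0303] (array([-164.6,    1.7]), array([56.5, 73.8]), 89.3)
pics/top3.npz 717 h 83.60712412238249 slope deg a,b [ 0.03 -0.13] a [-0.2006 -0.1989 -0.1322 -0.1307] b [-0.0254 -0.0238  0.0301  0.0309] (array([-165.7,    2.8]), array([70.1, 56.2]), 0.2)
[0.5331 0.0206 0.271 ]
([-0.072, -0.167, 0.019], [1.4555, -0.6238, 0.0]) ([0.0, 0.0, -0.1395], [0.0, 0.0, 0.0]) ([0.0306, 0.0715, -0.2173], [0.0, 0.0, 0.0])
```

Call:
play_rows --commands '[[[-0.0717, -0.1663, 0.03], [1.4555, -0.6238, 0.0]], [[-0.0717, -0.1663, 0.03], [1.4555, -0.6238, 0.0]], [[-0.0717, -0.1663, 0.03], [1.4555, -0.6238, 0.0]], [[-0.0717, -0.1663, 0.03], [1.4555, -0.6238, 0.0]], [[-0.0717, -0.1663, 0.03], [1.4555, -0.6238, 0.0]], [[-0.0717, -0.1663, 0.03], [1.4555, -0.6238, 0.0]], [[-0.0717, -0.1663, 0.03], [1.4555, -0.6238, 0.0]], [[-0.0717, -0.1663, 0.03], [1.4555, -0.6238, 0.0]], [[-0.0717, -0.1663, 0.03], [1.4555, -0.6238, 0.0]], [[-0.0717, -0.1663, 0.019], [1.4555, -0.6238, 0.0]]]'

```text
time_s: 10.25
position: [0.4614, -0.1473, 0.2882]
tcp_rot: [[0.918, 0.279, 0.281], [-0.397, 0.65, 0.648], [-0.002, -0.707, 0.707]]
force: [0.2, 0.0, 0.9]
opening: 0.998
```

Call:
play_rows --commands '[[[0.0, 0.0, -0.05], [0, 0, 0]], [[0.0, 0.0, -0.1], [0, 0, 0]], [[0.0, 0.0, -0.1395], [0, 0, 0]], [[0.006, 0.014, -0.155], [0, 0, 0]], [[0.012, 0.028, -0.17], [0, 0, 0]], [[0.018, 0.042, -0.185], [0, 0, 0]], [[0.024, 0.056, -0.2], [0, 0, 0]], [[0.028, 0.065, -0.21], [0, 0, 0]], [[0.0306, 0.0715, -0.2173], [0, 0, 0]], [[0.0306, 0.0715, -0.2173], [0, 0, 0]]]'

```text
time_s: 11.5
position: [0.4923, -0.074, 0.072]
tcp_rot: [[0.92, 0.278, 0.278], [-0.393, 0.651, 0.65], [-0.001, -0.707, 0.707]]
force: [-0.4, 0.5, 0.4]
opening: 1.0
```

Call:
play_rows --commands '[[[0, 0, 0], [0, 0, 0]], [[0, 0, 0], [0, 0, 0]], [[0, 0, 0], [0, 0, 0]], [[0, 0, 0], [0, 0, 0]], [[0, 0, 0], [0, 0, 0]], [[0, 0, 0], [0, 0, 0]], [[0, 0, 0], [0, 0, 0]], [[0, 0, 0], [0, 0, 0]]]' --gripper 0.03

```text
time_s: 12.5
position: [0.4923, -0.0748, 0.0724]
tcp_rot: [[0.919, 0.279, 0.278], [-0.394, 0.65, 0.65], [0.0, -0.707, 0.707]]
force: [-3.9, -2.2, 4.7]
opening: 0.641
```

```bash
python3 - <<'E'
from plan import *
from rig import *
s=read_state();print(s["position"],s["force"],s["opening"],s["time_s"])
P1=np.array([.5331,.0206,.271])+[-.0717,-.1663,.019]+[.0306,.0715,-.2173];print(P1)
E=world(-.1307,.0024,0)
p=P1.copy();base=0
for grp in ([5,10,15,20,25,30,35,40,44,48],[52,56,60,64,68,71,74,77,80,83],[85,87,88,89,90,90.5]):
    print([arc(p,0,E,[d-base],[0])[0] for d in grp]); Q=R.from_rotvec(v*np.radians(grp[-1]-base));p=E+Q.apply(p-E);base=grp[-1];print(p)
E
```

```text
[ 0.49229992 -0.07476861  0.07240297] [-3.90586819 -2.21210605  4.67059589] 0.6412178307621159 12.5
[ 0.492  -0.0742  0.0727]
[[[0.0019, 0.0045, 0.004], [-0.0802, 0.0344, 0.0]], [[0.004, 0.0094, 0.0075], [-0.1604, 0.0688, 0.0]], [[0.0062, 0.0145, 0.0105], [-0.2406, 0.1031, 0.0]], [[0.0085, 0.0198, 0.013], [-0.3208, 0.1375, 0.0]], [[0.0109, 0.0254, 0.0151], [-0.401, 0.1719, 0.0]], [[0.0133, 0.031, 0.0166], [-0.4813, 0.2063, 0.0]], [[0.0158, 0.0368, 0.0175], [-0.5615, 0.2406, 0.0]], [[0.0183, 0.0426, 0.0179], [-0.6417, 0.275, 0.0]], [[0.0203, 0.0473, 0.0178], [-0.7058, 0.3025, 0.0]], [[0.0222, 0.0519, 0.0174], [-0.77, 0.33, 0.0]]]
[ 0.51424219 -0.02230509  0.09011254]
[[[0.002, 0.0046, -0.0008], [-0.0642, 0.0275, 0.0]], [[0.0039, 0.0091, -0.0019], [-0.1283, 0.055, 0.0]], [[0.0058, 0.0136, -0.0034], [-0.1925, 0.0825, 0.0]], [[0.0077, 0.018, -0.0052], [-0.2567, 0.11, 0.0]], [[0.0095, 0.0222, -0.0073], [-0.3208, 0.1375, 0.0]], [[0.0108, 0.0253, -0.0091], [-0.369, 0.1581, 0.0]], [[0.0121, 0.0282, -0.0111], [-0.4171, 0.1788, 0.0]], [[0.0133, 0.0311, -0.0132], [-0.4652, 0.1994, 0.0]], [[0.0145, 0.0339, -0.0156], [-0.5133, 0.22, 0.0]], [[0.0157, 0.0366, -0.018], [-0.5615, 0.2406, 0.0]]]
[0.52991835 0.01427013 0.07209496]
[[[0.0007, 0.0017, -0.0017], [-0.0321, 0.0138, 0.0]], [[0.0014, 0.0034, -0.0035], [-0.0642, 0.0275, 0.0]], [[0.0018, 0.0042, -0.0044], [-0.0802, 0.0344, 0.0]], [[0.0021, 0.005, -0.0054], [-0.0963, 0.0413, 0.0]], [[0.0025, 0.0057, -0.0063], [-0.1123, 0.0481, 0.0]], [[0.0026, 0.0061, -0.0068], [-0.1203, 0.0516, 0.0]]]
[0.53253654 0.02037884 0.06530573]
```

Call:
play_rows --commands '[[[0.0019, 0.0045, 0.0039], [-0.0802, 0.0344, 0.0]], [[0.004, 0.0094, 0.0073], [-0.1604, 0.0688, 0.0]], [[0.0062, 0.0145, 0.0103], [-0.2406, 0.1031, 0.0]], [[0.0085, 0.0198, 0.0128], [-0.3208, 0.1375, 0.0]], [[0.0109, 0.0254, 0.0149], [-0.401, 0.1719, 0.0]], [[0.0133, 0.031, 0.0164], [-0.4813, 0.2063, 0.0]], [[0.0158, 0.0368, 0.0173], [-0.5615, 0.2406, 0.0]], [[0.0183, 0.0426, 0.0177], [-0.6417, 0.275, 0.0]], [[0.0203, 0.0473, 0.0176], [-0.7058, 0.3025, 0.0]], [[0.0222, 0.0519, 0.0172], [-0.77, 0.33, 0.0]]]'

```text
time_s: 13.75
position: [0.5152, -0.0224, 0.0907]
tcp_rot: [[0.919, -0.02, 0.393], [-0.394, -0.05, 0.918], [0.002, -0.999, -0.054]]
force: [-1.8, 0.9, 7.5]
opening: 0.638
```

Call:
play_rows --commands '[[[0.002, 0.0046, -0.0008], [-0.0642, 0.0275, 0.0]], [[0.0039, 0.0091, -0.0019], [-0.1283, 0.055, 0.0]], [[0.0058, 0.0136, -0.0034], [-0.1925, 0.0825, 0.0]], [[0.0077, 0.018, -0.0052], [-0.2567, 0.11, 0.0]], [[0.0095, 0.0222, -0.0073], [-0.3208, 0.1375, 0.0]], [[0.0108, 0.0253, -0.0091], [-0.369, 0.1581, 0.0]], [[0.0121, 0.0282, -0.0111], [-0.4171, 0.1788, 0.0]], [[0.0133, 0.0311, -0.0132], [-0.4652, 0.1994, 0.0]], [[0.0145, 0.0339, -0.0156], [-0.5133, 0.22, 0.0]], [[0.0157, 0.0366, -0.018], [-0.5615, 0.2406, 0.0]]]'

```text
time_s: 15.0
position: [0.5311, 0.0148, 0.0734]
tcp_rot: [[0.919, -0.241, 0.311], [-0.393, -0.568, 0.723], [0.002, -0.787, -0.617]]
force: [0.2, 3.7, 10.1]
opening: 0.639
```

Call:
play_rows --commands '[[[0.0007, 0.0017, -0.0016], [-0.0321, 0.0138, 0.0]], [[0.0014, 0.0034, -0.0034], [-0.0642, 0.0275, 0.0]], [[0.0018, 0.0042, -0.0043], [-0.0802, 0.0344, 0.0]], [[0.0021, 0.005, -0.0052], [-0.0963, 0.0413, 0.0]], [[0.0025, 0.0057, -0.0061], [-0.1123, 0.0481, 0.0]], [[0.0026, 0.0061, -0.0064], [-0.1203, 0.0516, 0.0]], [[0.0026, 0.0061, -0.0064], [-0.1203, 0.0516, 0.0]]]'

```text
time_s: 15.88
position: [0.5337, 0.0209, 0.0675]
tcp_rot: [[0.919, -0.279, 0.277], [-0.393, -0.657, 0.643], [0.002, -0.7, -0.714]]
force: [0.1, 4.0, 14.0]
opening: 0.645
```

```bash
python3 - <<'E'
from rig import *
from h import *
from plan import *
s=read_state();print(s["position"],s["force"],s["opening"],s["time_s"],s["joint_positions"].round(1))
im=[]
for n in("scene","top"):
    c=capture(n);np.savez(f"pics/{n}4.npz",**c);r=(slice(140,270),slice(240,400)) if n=="scene" else (slice(180,310),slice(220,380))
    im.append(cv2.resize(c["frame"][r][:,:,::-1],(400,325)))
cv2.imwrite("pics/f.png",np.hstack(im))
face("pics/top4.npz",S,u,v,.05,.1,-.17,-.01)
E
```

```text
[0.53367229 0.02089379 0.06753759] [ 0.05958528  4.048657   13.95909222] 0.6453595258711236 15.875 [  8.6  52.2  86.7 -39.3  73.6  54.5]
pics/top4.npz 333 h 69.66923954417527 slope deg a,b [-0.09  0.39] a [-0.1297 -0.1288 -0.0576 -0.0546] b [-0.0265 -0.0256  0.0292  0.0298] (array([-92.2,   1.7]), array([74.9, 56.2]), 0.2)
```

View pics/f.png

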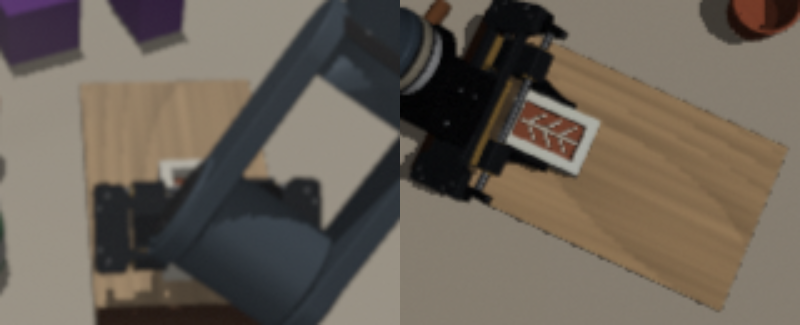

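Hollow faces up (leaf relief at (550,135)), level at 69.7 mm, with about 45.7 mm still to slide. Sliding.

Call:
play_rows --commands '[[[0.001, 0.0023, 0.0005], [0, 0, 0]], [[0.0032, 0.0074, 0.0005], [0, 0, 0]], [[0.0055, 0.0129, 0.0005], [0, 0, 0]], [[0.0079, 0.0184, 0.0005], [0, 0, 0]], [[0.0102, 0.0239, 0.0005], [0, 0, 0]], [[0.0126, 0.0294, 0.0005], [0, 0, 0]], [[0.015, 0.0349, 0.0005], [0, 0, 0]], [[0.0165, 0.0386, 0.0005], [0, 0, 0]], [[0.0173, 0.0404, 0.0005], [0, 0, 0]], [[0.0173, 0.0404, 0.0005], [0, 0, 0]]]'

```text
time_s: 17.23
position: [0.5484, 0.0584, 0.0678]
tcp_rot: [[0.918, -0.286, 0.273], [-0.395, -0.66, 0.639], [-0.002, -0.695, -0.719]]
force: [-2.8, -4.5, 8.9]
opening: 0.641
```

Call:
play_rows --commands '[[[0.0003, 0.0007, 0], [0, 0, 0]], [[0.0006, 0.0014, 0], [0, 0, 0]], [[0.0008, 0.0018, 0], [0, 0, 0]], [[0.0008, 0.0018, 0], [0, 0, 0]]]'

```text
time_s: 17.73
position: [0.549, 0.0599, 0.0678]
tcp_rot: [[0.918, -0.286, 0.273], [-0.396, -0.66, 0.638], [-0.002, -0.694, -0.72]]
force: [-4.4, -5.4, 9.3]
opening: 0.641
```

Call:
play_rows --commands '[[[0.0004, 0.001, 0], [0, 0, 0]], [[0.0008, 0.002, 0], [0, 0, 0]], [[0.0012, 0.0029, 0], [0, 0, 0]], [[0.0016, 0.0037, 0], [0, 0, 0]], [[0.0016, 0.0037, 0], [0, 0, 0]]]'

```text
time_s: 18.35
position: [0.5504, 0.0633, 0.0679]
tcp_rot: [[0.918, -0.286, 0.273], [-0.396, -0.661, 0.638], [-0.002, -0.694, -0.72]]
force: [-4.3, -7.3, 9.2]
opening: 0.645
```

Call:
play_rows --commands '[[[0.0004, 0.001, 0], [0, 0, 0]], [[0.0008, 0.002, 0], [0, 0, 0]], [[0.0012, 0.0029, 0], [0, 0, 0]], [[0.0012, 0.0029, 0], [0, 0, 0]]]'

```text
time_s: 18.85
position: [0.5505, 0.0636, 0.068]
tcp_rot: [[0.918, -0.289, 0.27], [-0.396, -0.664, 0.634], [-0.004, -0.689, -0.724]]
force: [-6.4, -16.1, 7.2]
opening: 0.64
```

Contact with the stop: the force rose to 17 N and motion ceased. Release and retreat.

Call:
play_rows --commands '[[[0, 0, 0], [0, 0, 0]], [[0, 0, 0], [0, 0, 0]], [[0, 0, 0], [0, 0, 0]], [[0, 0, 0], [0, 0, 0]], [[0, 0, 0], [0, 0, 0]], [[0.008, 0.018, 0.02], [0, 0, 0]], [[0.017, 0.039, 0.043], [0, 0, 0]], [[0.031, 0.071, 0.078], [0, 0, 0]], [[0.031, 0.071, 0.138], [0, 0, 0]], [[0.031, 0.071, 0.198], [0, 0, 0]]]' --gripper 0.087

```text
time_s: 20.1
position: [0.5846, 0.1403, 0.2647]
tcp_rot: [[0.92, -0.281, 0.275], [-0.393, -0.656, 0.645], [-0.001, -0.701, -0.713]]
force: [0.2, 0.5, -0.8]
opening: 1.002
```

Call:
play_rows --commands '[[[-0.03, -0.05, 0.1], [0.72, -0.31, 0]], [[-0.06, -0.11, 0.12], [0.72, -0.31, 0]], [[-0.09, -0.17, 0.12], [0.72, -0.31, 0]], [[-0.12, -0.23, 0.12], [0.72, -0.31, 0]], [[-0.15, -0.29, 0.12], [0.72, -0.31, 0]], [[-0.18, -0.35, 0.12], [0.72, -0.31, 0]], [[-0.2, -0.4, 0.12], [0.72, -0.31, 0]], [[-0.2, -0.4, 0.12], [0.72, -0.31, 0]]]'

```text
time_s: 21.1
position: [0.3834, -0.2619, 0.3839]
tcp_rot: [[0.919, -0.002, 0.395], [-0.395, -0.01, 0.919], [0.002, -1.0, -0.01]]
force: [0.5, -0.0, 0.7]
opening: 0.998
```

```bash
python3 - <<'E'
from rig import *
from h import *
from plan import *
s=read_state();print(s["position"],s["force"],s["opening"],s["time_s"])
im=[]
for n in("scene","top"):
    c=capture(n);np.savez(f"pics/{n}5.npz",**c);r=(slice(150,300),slice(200,385)) if n=="scene" else (slice(140,290),slice(200,385))
    im.append(cv2.resize(c["frame"][r][:,:,::-1],(400,325)))
    face(f"pics/{n}5.npz",S,u,v,.05,.1,-.12,.03)
    P=cloud(c)-S;a,b,h=P@u,P@v,P[...,2];m=(h>.018)&(h<.032)&(a>-.01)&(a<.04)&(abs(b)<.09);print("strip a,b",np.percentile(a[m],[1,50,99]).round(4),[rect(np.c_[a[m],b[m]])[:3]])
    d=dict(np.load(f"pics/{n}0.npz"));f=np.abs(c["frame"].astype(int)-d["frame"]).sum(2)
    Pd=cloud(d)-S;
    for nm,box in dict(cup=(-.27,-.19,-.25,-.165),jar=(-.14,-.06,-.215,-.15)).items():
        for Q in(Pd,P):
            qa,qb,qh=Q@u,Q@v,Q[...,2];k=(qa>box[0])&(qa<box[1])&(qb>box[2])&(qb<box[3])&(qh>.04);print(nm,k.sum(),qa[k].mean().round(4),qb[k].mean().round(4))
cv2.imwrite("pics/g.png",np.hstack(im))
E
```

```text
[ 0.38337039 -0.26188895  0.38392487] [ 0.54323044 -0.01034332  0.66835256] 0.9978534637469028 21.1
pics/scene5.npz 473 h 69.5973253158061 slope deg a,b [0.15 0.77] a [-0.0855 -0.0834 -0.0003  0.0025] b [-0.0258 -0.0252  0.0301  0.0309] (array([-41.5,   2.6]), array([56.6, 88. ]), 89.7)
strip a,b [-0.0022  0.0141  0.0262] [(array([12. , -0.6]), array([177.5,  31.3]), 89.5)]
cup 354 -0.2306 -0.2093
cup 350 -0.2308 -0.2094
jar 444 -0.0826 -0.195
jar 447 -0.0827 -0.195
pics/top5.npz 422 h 69.51822282601724 slope deg a,b [ 0.18 -0.08] a [-0.0847 -0.0836 -0.0018 -0.001 ] b [-0.0245 -0.0239  0.0307  0.0315] (array([-42.9,   3.4]), array([56. , 83.6]), 89.8)
strip a,b [-0.0008  0.0122  0.0239] [(array([9.1, 0.2]), array([ 30.8, 178.6]), 0.1)]
cup 240 -0.2319 -0.2116
cup 243 -0.2321 -0.2118
jar 364 -0.0919 -0.1924
jar 373 -0.0915 -0.192
```

View pics/g.png

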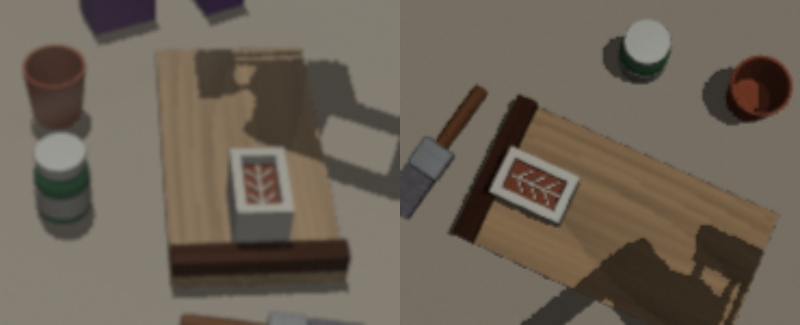

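Mould (530,183 right panel) sits against the strip, hollow up, bystanders unmoved. One close wrist check of the contact line.

Call:
play_rows --commands '[[[0.06, 0.06, 0], [0, 0, 0]], [[0.08, 0.11, 0], [0, 0, 0]], [[0.1, 0.16, 0], [0, 0, 0]], [[0.12, 0.21, 0], [0, 0, 0]], [[0.14, 0.26, -0.03], [0, 0, 0]], [[0.17, 0.32, -0.07], [0, 0, 0]], [[0.193, 0.379, -0.12], [0, 0, 0]], [[0.193, 0.379, -0.15], [0, 0, 0]], [[0.193, 0.379, -0.15], [0, 0, 0]], [[0.193, 0.379, -0.15], [0, 0, 0]]]'

```text
time_s: 22.45
position: [0.578, 0.1189, 0.2344]
tcp_rot: [[0.919, -0.002, 0.394], [-0.394, -0.01, 0.919], [0.002, -1.0, -0.01]]
force: [-0.3, -0.5, 0.6]
opening: 1.0
```

```bash
python3 - <<'E'
from rig import *
from h import *
from plan import *
s=read_state();print(s["position"],s["time_s"])
c=capture("wrist");T=np.eye(4);T[:3,:3]=s["tcp_rot"];T[:3,3]=s["position"];T=T@c["hand_eye"];c["cam_to_world"]=T;np.savez("pics/w6.npz",**c)
cv2.imwrite("pics/w.png",c["frame"][:,:,::-1]);P=cloud(c)-S;a,b,h=P@u,P@v,P[...,2]
face("pics/w6.npz",S,u,v,.05,.1,-.12,.03)
m=(h>.018)&(h<.032)&(a>-.02)&(a<.04)&(abs(b)<.085)&(abs(b-.003)>.04)
print("strip",rect(np.c_[a[m],b[m]])[:3],np.percentile(a[m],[0,1,99]))
E
```

```text
[0.57800663 0.11890111 0.23441729] 22.45
pics/w6.npz 1918 h 70.39173511328632 slope deg a,b [-0.42 -0.16] a [-0.0847 -0.0835 -0.0001  0.0004] b [-0.0249 -0.0242  0.0301  0.0309] (array([-42.1,   3. ]), array([85.1, 55.8]), 0.1)
strip (array([12.7, -0. ]), array([169.9,  25.5]), 89.9) [-2.28348739e-05  6.55881024e-04  2.52747257e-02]
```

View pics/w.png

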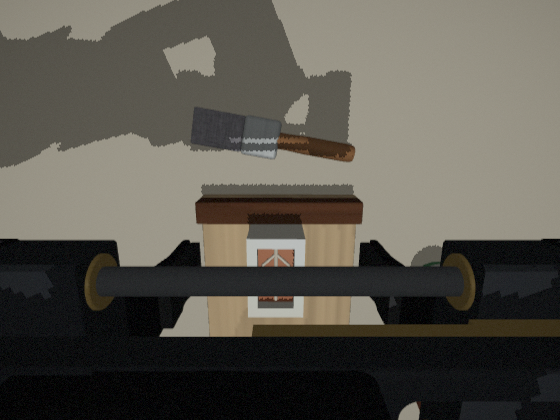

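The mould's end meets the strip (275,222): the strip face is at 0.0 mm, the mould end at 0.0 to 0.4 mm, and the two are square to 0.2°.

```bash
python3 -c "
from rig import *
print(hand_in())"
```

```text
the job is handed in; nothing more can be done
None
```

The mould is hollow side up and snug against the stop strip, one narrow end flat along it, and the job is handed in at about 22.5 s of the 72 s allowed.

- **Tipping:** I gripped it across its 56 mm width and tipped it two quarter turns about its leading edge, letting go while it rested on its side in between. Both turns were lowered under control. The pressing force was small early in the first turn and 5–20 N for most of the rest, which suggests the edge stayed on the board. I saw no sign of it lifting.
- **Sliding:** It slid about 46 mm until it met the strip, where the force rose to about 17 N and motion stopped. I then released it and backed off.
- **Last checks:** The close wrist view puts the mould's end at 0 to 0.4 mm from the strip face, square to about 0.2°. It stands 70 mm high and level within about 0.4°.
- **Bystanders:** The cup and jar measured within 0.5 mm of their starting places. I only looked at the brush and the purple blocks. They appeared undisturbed, and the arm did not touch them as far as I could see.
- **Small disagreements:** The three cameras place the mould's centre 41.5 to 42.9 mm from the stop, where flush would be 42 mm. The scene view alone reads a 0.8° sideways slope that the top and wrist views do not show. I put both down to calibration and depth noise.

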